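Close the split loaf mould with its cam lever

ROBOT

A 6-joint arm with a two-finger parallel gripper is mounted at the origin on the work surface. World frame = base frame: x ahead of the robot, y to its left, z up, the work surface at z = 0. Lengths are in mm, angles in rad, forces in N, time in s.
With the tool pointing down it reaches from about 350 to 775 mm from the base axis. Payload 7.3 kg.
Tool frame: the origin (TCP) lies between the finger pads; the fingertips stand 25 mm ahead of it and the grasp point (between the pads) lies 6 mm ahead of it; z points along the fingers, y is the direction in which the jaws open and shut (so a half turn about z gives the same grasp; the last joint's range is limited). The gripper opens to 92 mm and grips with 3 to 60 N. Pads are 19 mm wide; open, the fingers measure 130 mm over their backs; the gripper's body (75 mm by 190 mm) begins 47 mm behind the grasp point.
Start: joints at [-1.457, 0.342, 1.524, -0, 1.275, -0.146], TCP at [134.887, -507.393, 251.741] pointing down, gripper open.
Joint ranges: [-2.53, 2.53], [-0.77, 2.02], [0.04, 2.7], [-1, 4.14], [0.28, 2.66], [-3.11, 3.11]. Speed limits (rad/s): [2.57, 2.57, 3.14, 3.14, 3.14, 3.14].

INTERFACE

Orientations are given as [roll, pitch, yaw] about the fixed x, y, z axes, in that order (R = Rz(yaw) Ry(pitch) Rx(roll)).
In Python, from plant import get_obs, capture, calibration, close_job gives the robot as it stands. The module is installed in compiled form; this text tells all that it offers.
- The arm moves only by the shell command python3 -m jog 'ROWS'. ROWS is JSON, one flat list of numbers, 5 for each row, row after row: the closure, from 0 (fully open) to 1 (shut), then the shift along the tool's x, y, z in mm, then the turn about the tool's z in degrees. In form: [fingers, tx, ty, tz, yaw, fingers, tx, ty, tz, yaw, ...]. A call has 1 to 5 rows; each row shifts and turns the pose as measured when the row begins, along the tool's axes as they then stand; what a row does not reach is not made up. A row lasts 1/10 s, in which the tool goes at most 50 mm and 8.59 degrees, less where a joint would pass 70% of its speed; a pose out of reach is approached as far as the arm can. A call is refused whole if a number of a shift passes 50 or a number of a turn 8.59, either way. A call with a gripper value outside its range is refused whole. The fingers move at their own pace and stop on an object; the grip force is fixed at half the most. Time passes only in rows, so rows that do not move let the fingers close. It gives the time, the measured TCP pose, the force and the opening at its end, in the units of the state.
- get_obs(): the state, without advancing time (a new reading comes with each control period).
- capture(name): name is "scene" or "top" or "wrist"; returns (picture, depth): 480x640x3 uint8, red, green, blue; 480x640 float32, mm along the optical axis (not along the pixel's ray), 0 where there is no reading.
- calibration(name): a dict with "fovy" (degrees; the focal length in pixels is half the picture's height over the tangent of half this angle, whatever the lens; pixels are square), "cx", "cy" (the principal point, pixels), "R" (3x3) and "t" (3): a world point X has camera coordinates R X + t. Camera axes: x right, y down, z forward; pixel columns grow to the right and rows downward; lengths in mm; the calibration is good to about 2 mm. A picture is of the moment at which its call begins: read the wrist's pose just before it. calibration takes no time and is no camera call; for the wrist camera it gives the pose at the moment of the call.
- close_job(): hands the job in, once; it reports no verdict.
The state is a dict: "time": time; "joint_positions": joint angles; "dq": joint speeds; "tau": joint torques, N m; "tool_pos": TCP position; "tcp_rot": TCP orientation; "contact_force": force on the tool from outside, world axes, zero at the start; "moment": the same for the moment, N m; "grip_width": finger opening in mm.
Only numpy, scipy, OpenCV 4.12 (cv2) and the standard library are available. Lean on these libraries where they do the work, as an engineer would, in place of code of your own. Each camera call takes 0.05 s, during which the arm holds its last target.

TASK

Close the split loaf mould on its clamp bed: swing the cam lever back until it is fully open, slide the loose half along the bed up to the seal of the fixed half, then turn the lever again (about a quarter turn) so that its hook catches the keeper pin and draws the two halves firmly together. The seals differ in thickness, so go by feel: tighten until the lever has become clearly stiff, but force it no further, or the seal is crushed. Leave the loose half flat between its guides, the lever holding the joint tight, and the other things on the bench where they are.

Things in the scene. Friction and masses are not known exactly. Their poses are not given: they have to be found in the camera images.
- bed: Fixed dark steel plate, 190 x 380 x 12 mm. Origin on the table top, under the seam of the two halves; the plate spans bed y -250 to +130 mm. Bed +y is the closing direction, z is up. Two guide rails (tops 24 mm above the table, bed y -247 to -12 mm), lipped over the loose half's foot, leave it 1.5 mm of play on each side.
- fixed_half: Fixed hollow half of the mould, on the bed; its origin is 12 mm above that of bed, same axes. 120 wide, bed y +18 to +108 mm, top 92 mm above the table. A black rubber seal frame stands out of its open end; the seal's free face lies at bed y -5 to +5 mm (thickness differs, not measured) and is springy: 30 N per mm.
- loose_half: Loose hollow half of the mould, dark steel, 120 wide (foot plate 140 wide, 6 mm thick) x 90 long x 80 mm high, 0.6 to 1 kg; slides on the bed plate (12 mm above the table) between the guides. Origin at the centre of its underside; its +y looks to the fixed half. Starts 40 to 85 mm short of the seal.
- loose_face (a point): Centre of the loose half's open face (towards the fixed half), 40 mm above its underside.
- loose_back (a point): Centre of the loose half's closed end wall (-y end), 40 mm above its underside: push here along bed +y.
- keeper (a point): Keeper: upright steel pin, 14 mm diameter and 18 mm high, on top of the loose half, 15 mm behind its open face; this point is half-way up the pin, on its axis.
- cam_pivot (a point): Vertical pivot axis of the cam, at bed x 0, y +32 mm; this point is 118 mm above the table, at the middle of the lever bar's height. Pushed square at 113 to 125 mm radius, the lever swings free with about 1 N; once the hook draws, the push rises steadily, by 0.2 to 0.5 N per N of clamping. At 9 to 16 N of push the joint is tight (right: 15 to 80 N of clamping; 110 N crushes the seal). It holds when let go.
- lever_knob (a point): Point on the axis of the upright black knob (20 mm diameter, 113 to 144 mm above the table) at the lever's outer end, 125 mm from the pivot axis, 124 mm above the table. The lever is a steel bar 16 mm wide, 113 to 125 mm above the table, 21 mm above the mould's top; it turns level. Push it sideways with closed fingers, or pinch the knob from above.
- cam (a joint): Angle of cam and lever: 0 = fully open (against a stop; lever along bed -x), growing clockwise seen from above to 2.35 rad; at 1.57 the lever lies along bed +y. It stays where it is left. The hook under the lever lets the keeper in only below about 0.2 rad; it starts closed further, in the keeper's way. With the keeper in, it bites at 0.7 to 1.6 rad, draws 12 mm per rad and is tight 0.2 to 0.4 rad later.
- loaf_a: Bystander: brown loaf, 190 mm, near the bed's -y end; origin at the centre of its underside. Leave it alone.
- loaf_b: Bystander: brown loaf, 170 mm; origin at the centre of its underside. Leave it alone.
- scraper: Bystander: dough scraper, 150 mm; origin at the centre of its underside. Leave it alone.
- pastry_brush: Bystander: brush, 200 mm, beside the bed; origin under the middle of it. Leave it alone.
- spice_jar: Bystander: jar, 64 mm across, 100 mm high, past the bed's +y end; origin at the centre of its underside. Leave it alone.
- scoop_bowl: Bystander: steel bowl, 110 mm across; origin at the centre of its underside. Leave it alone.
- small_tin: Bystander: open tin, 160 x 90 x 60 mm; origin at the centre of its underside. Leave it alone.
Things that resemble listed ones, but are neither listed nor needed, are in the scene too. Leave any pink or red look-alike of the loose_half alone.

How it is judged:
By the outcome, as a careful person would: the job done as asked, in the order asked, and still so for the second after the job is handed in, with the robot touching nothing.
It also fails if it takes over 72 s, if anything falls off the work surface, if the arm or the gripper's body presses on something with over 40 N, if the wrist force passes 120 N, or if a joint passes its speed limit or range.

## Working session

There is one attempt and no reset: what is moved stays moved. The work goes in short steps, Python scripts to look and compute and a shell command to move; the robot and the scene stay as the last step left them, time stands still between calls to the robot, and variables do not carry over. Pictures are saved under pics/ and viewed, and the job is handed in when it is done.

```bash
mkdir -p pics; ls
cat > h.py <<'E'
import numpy as np,cv2
from plant import get_obs,capture,calibration,close_job
def shot(n,f):
    c=calibration(n); im,d=capture(n)
    cv2.imwrite('pics/'+f+'.png',im[:,:,::-1]); np.savez('pics/'+f+'.npz',im=im,d=d,R=c['R'],t=c['t'],k=[240/np.tan(np.radians(c['fovy'])/2),c['cx'],c['cy']])
def load(f): return np.load('pics/'+f+'.npz')
def w(f,u,v,z=None):
    q=load(f);k=q['k'];R=q['R'];t=q['t']
    ray=np.array([(u-k[1])/k[0],(v-k[2])/k[0],1])
    if z is None: s=q['d'][int(round(v)),int(round(u))]
    else:
        o=-R.T@t; s=(z-o[2])/(R.T@ray)[2]
    return R.T@(ray*s-t)
def crop(f,u0,v0,u1,v1,s,o):
    im=load(f)['im'][v0:v1,u0:u1,::-1]
    cv2.imwrite('pics/'+o+'.png',cv2.resize(im,None,fx=s,fy=s,interpolation=cv2.INTER_CUBIC))
E
python3 - <<'E'
from h import *
shot('scene','s0');shot('top','t0')
o=get_obs();print(o)
E
```

```text
pics
{'time': 0.1, 'joint_positions': array([-1.45699689e+00,  3.42638579e-01,  1.52489631e+00, -2.53694733e-05,
        1.27538328e+00, -1.45992584e-01]), 'dq': array([-0.0018469 , -0.00239003, -0.00139412,  0.00118282,  0.00227139,
        0.00075157]), 'tau': array([ 9.60224606e-04, -4.32003200e+01, -2.44694102e+01,  7.17705977e-02,
        5.26014436e-02, -4.18698096e-05]), 'tool_pos': array([ 134.84397595, -507.06191022,  251.13072922]), 'tcp_rot': array([-3.14027771e+00, -1.68826503e-04,  2.59799313e-01]), 'contact_force': array([ 0.02046916, -0.78761823, -0.3030392 ]), 'moment': array([ 0.06842619,  0.00135662, -0.00150107]), 'grip_width': 91.72709454153942}
```

View pics/t0.png

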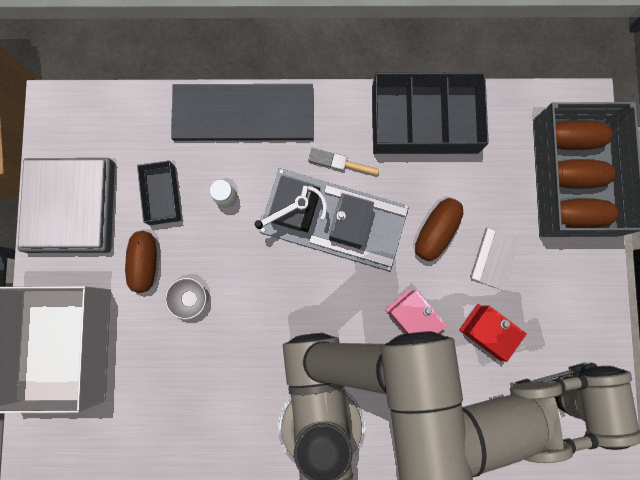

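View pics/s0.png

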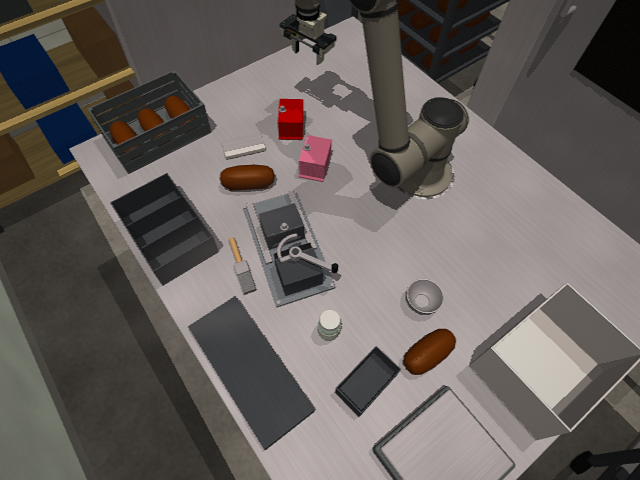

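Run:
```python
from h import *
crop('t0',240,150,430,290,4.2,'t0c')
crop('s0',225,180,365,310,5,'s0c')
for p in [(322,440),(390,269),(408,207),(280,169),(262,232),(302,202),(258,225),(341,215)]:
    print(p,w('t0',*p).round(1))
print(load('t0')['k'],load('t0')['R'].round(3))
```

```text
(322, 440) [ 29.5   0.7 310.4]
(390, 269) [ 418.7 -192.3   11.6]
(408, 207) [ 591.3 -246.1   12.5]
(280, 169) [700.7 110.8  15.4]
(262, 232) [522.7 160.2  13.6]
(302, 202) [586.   46.9 123.9]
(258, 225) [523.  158.6 145.8]
(341, 215) [553.1 -54.5 112.8]
[589.40311182 316.54251726 230.64927763] [[-0.005 -1.     0.003]
 [-0.991  0.005 -0.135]
 [ 0.135 -0.003 -0.991]]
```

View pics/t0c.png

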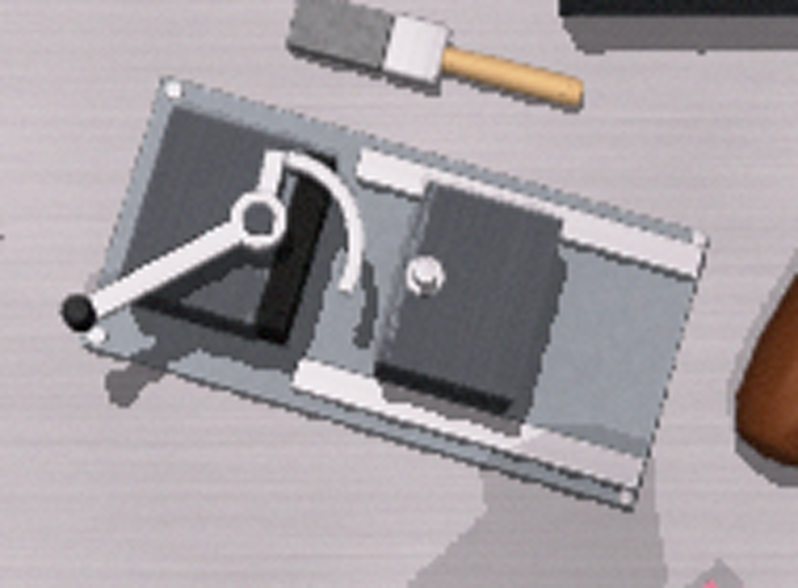

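View pics/s0c.png

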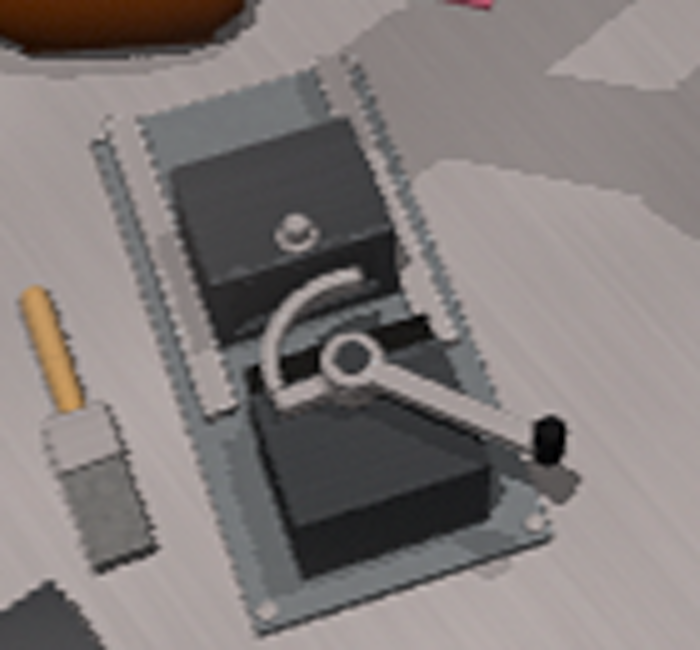

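```bash
cat >> h.py <<'E'
def tb(p,B):  # world->bed
    th,bx,by=B; c,s=np.cos(th),np.sin(th); d=np.array(p[:2])-[bx,by]
    return np.array([c*d[0]+s*d[1],-s*d[0]+c*d[1]])
def fb(p,B):
    th,bx,by=B; c,s=np.cos(th),np.sin(th)
    return np.array([bx+c*p[0]-s*p[1],by+s*p[0]+c*p[1]])
E
python3 - <<'E'
from h import *
from scipy.optimize import least_squares
uv=[(165,75),(708,238),(630,510),(88,348)]
bp=[(95,130),(95,-250),(-95,-250),(-95,130)]
W=[w('t0',240+u/4.2,150+v/4.2,12)[:2] for u,v in uv]
r=least_squares(lambda B:np.ravel([fb(p,B)-q for p,q in zip(bp,W)]),[-.287,570,20]);B=r.x
print(B,r.fun.round(1))
def cp(u,v,z): return tb(w('t0',240+u/4.2,150+v/4.2,z),B).round(1)
print('pivot',cp(259,217,125),fb((0,32),B),'knob',cp(79,312,144),'keeper',cp(427,274,110))
print('loose top corners',cp(430,180,92),cp(565,215,92),cp(515,410,92),cp(378,370,92))
E
```

```text
[-2.96078876e-01  5.74911042e+02  1.64744318e+01] [-1.1  0.1  0.5 -2.5 -0.9 -2.9  1.4  5.3]
pivot [ 2.1 33.4] [584.2477448   47.08204506] knob [-88.6 119.6] keeper [  0.3 -76.1]
loose top corners [ 61.7 -60.9] [  64.6 -149. ] [ -63.5 -153. ] [-63.9 -63.8]
```

```bash
cat >> h.py <<'E'
B=np.array([-0.29608,574.911,16.474])
def obs():
    o=get_obs();p=o['tool_pos'];r=o['tcp_rot'];b=tb(p,B);y=r[2]
    f=o['contact_force'];c,s=np.cos(y),np.sin(y)
    d=b-[0,32]
    print('t%.2f'%o['time'],'world',p.round(1),'rpy',r.round(3),'bed',b.round(1),'R%.1f'%np.hypot(*d),'ang%.3f'%np.arctan2(d[1],-d[0]),'Ftool',np.round([c*f[0]+s*f[1],s*f[0]-c*f[1],-f[2]],1),'w%.1f'%o['grip_width'],'q',o['joint_positions'].round(2))
    return o
def go(bedxy,z,yaw):
    o=obs();p=o['tool_pos'];y=o['tcp_rot'][2];t=fb(bedxy,B);d=t-p[:2];c,s=np.cos(y),np.sin(y)
    print('target world',t.round(1),'tool shift',np.round([c*d[0]+s*d[1],s*d[0]-c*d[1],p[2]-z],1),'turn deg %.1f'%np.degrees(y-yaw))
E
python3 - <<'E'
from h import *
go((-67.8,141.2),180,0.495)
for p in [(222,185),(439,205),(130,270),(342,165)]: print(p,tb(w('t0',*p),B).round(0),w('t0',*p)[2])
E
```

```text
t0.10 world [ 134.8 -507.1  251.1] rpy [-3.14 -0.    0.26] bed [-268.2 -629.2] R713.5 ang-1.185 Ftool [-0.2  0.8  0.3] w91.7 q [-1.46  0.34  1.52 -0.    1.28 -0.15]
target world [551.3 171.3] tool shift [ 576.7 -548.6   71.1] turn deg -13.5
(222, 185) [-11. 251.] 97.15725003012837
(439, 205) [ 112. -321.] 57.923776470116835
(130, 270) [-295.  418.] 73.95915663254523
(342, 165) [152. -37.] 21.03403432923433
```

```bash
python3 -m jog '[1,45,-20,0,-2.7,1,45,-20,0,-2.7,1,45,-30,0,-2.7,1,45,-30,0,-2.7,1,45,-40,0,-2.7]'; python3 -c "
from h import *
go((-67.8,141.2),180,0.495)"
```

```text
time: 0.6
tool_pos: [286.0, -316.7, 248.6]
tcp_rot: [-3.138, -0.0, 0.493]
contact_force: [0.6, -0.3, 0.5]
grip_width: 56.3
t0.60 world [ 286.  -316.7  248.6] rpy [-3.138 -0.     0.493] bed [-179.2 -403. ] R470.4 ang-1.180 Ftool [ 0.4  0.5 -0.5] w56.3 q [-1.02  0.17  1.77  0.    1.2   0.06]
target world [551.3 171.3] tool shift [ 464.7 -304.2   68.6] turn deg -0.1
```

```bash
python3 -m jog '[1,45,-25,0,0,1,45,-28,0,0,1,45,-28,0,0,1,45,-28,0,0,1,45,-30,0,0]'; python3 -m jog '[1,45,-30,0,0,1,45,-30,0,0,1,45,-30,0,0,1,45,-30,0,0,1,45,-30,0,0]'; python3 -c "
from h import *
go((-67.8,141.2),180,0.495)"
```

```text
time: 1.1
tool_pos: [408.5, -98.8, 248.7]
tcp_rot: [-3.137, -0.0, 0.493]
contact_force: [0.8, -0.6, -0.2]
grip_width: 16.4
time: 1.6
tool_pos: [523.6, 123.2, 248.5]
tcp_rot: [-3.137, 0.001, 0.494]
contact_force: [1.3, 0.1, -0.7]
grip_width: 0.5
t1.60 world [523.6 123.2 248.5] rpy [-3.137e+00  1.000e-03  4.940e-01] bed [-80.2  87.1] R97.3 ang0.602 Ftool [1.2 0.6 0.7] w0.5 q [0.09 0.37 1.49 0.   1.28 1.16]
target world [551.3 171.3] tool shift [ 47.1 -29.3  68.5] turn deg -0.1
```

```bash
python3 -m jog '[1,40,-26,0,0,1,10,-5,0,0,1,0,0,0,0]'; python3 -c "
from h import *
go((-67.8,141.2),180,0.495);shot('wrist','w1');shot('top','t1')"
```

```text
time: 1.9
tool_pos: [554.3, 181.8, 246.2]
tcp_rot: [-3.136, 0.003, 0.501]
contact_force: [-0.1, -0.9, -0.3]
grip_width: 0.4
t1.90 world [554.3 181.8 246.2] rpy [-3.136e+00  3.000e-03  5.010e-01] bed [-68.  152.1] R138.0 ang1.056 Ftool [-0.5  0.7  0.3] w0.4 q [0.18 0.46 1.36 0.   1.33 1.25]
target world [551.3 171.3] tool shift [-7.7  7.7 66.2] turn deg 0.3
```

View pics/w1.png

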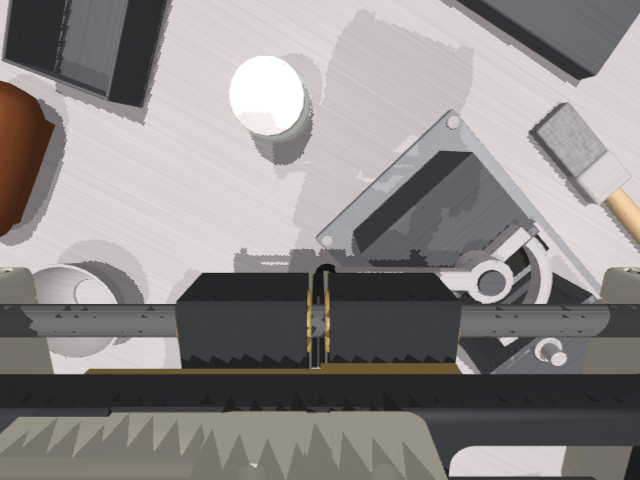

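Run:
```python
from h import *
k=w('w1',325,268,144); p=w('w1',490,282,125); print(k,tb(k,B),p,tb(p,B)); print(load('w1')['d'][268,325])
for uv in [(302-0.5,202-.5),(258.6,224.3)]: pass
crop('w1',250,200,640,400,2,'w1c')
```

```text
[542.58445671 168.66904804 144.        ] [-75.32634714 136.14066062] [587.68339114  48.94336459 125.        ] [ 2.74294878 34.78318335]
270.51685
```

View pics/w1c.png

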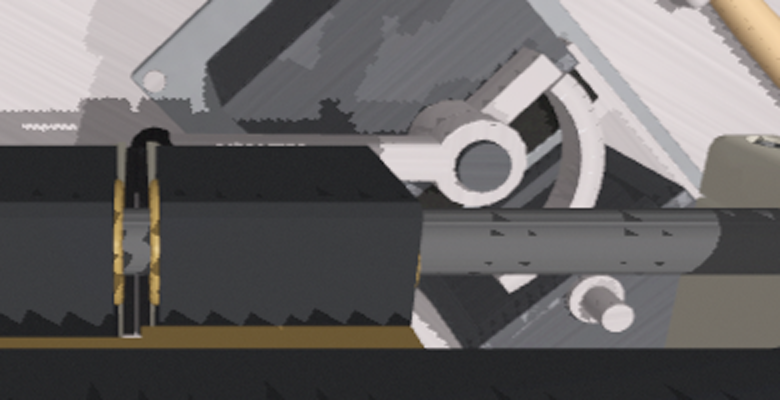

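Run:
```python
from h import *
for uv in [(325,266),(325,268),(328,270),(324,271)]:
    k=w('w1',*uv); print(uv,k.round(1),tb(k,B).round(1))
crop('t1',240,150,430,290,4.2,'t1c')
```

```text
(325, 266) [536.  164.6 117.9] [-80.4 130.3]
(325, 268) [536.  164.7 122.6] [-80.4 130.4]
(328, 270) [537.3 162.9 127.7] [-78.7 129. ]
(324, 271) [564.9 182.9 221.5] [-58.2 156.3]
```

View pics/t1c.png

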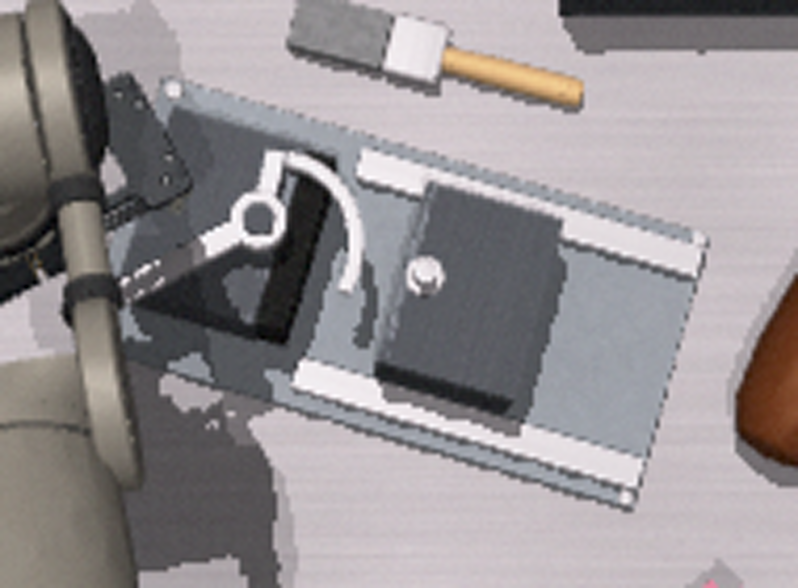

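```bash
sed -i 's/^B=.*/B=np.array([-0.29608,577.6,17.3])/' h.py; python3 -m jog '[1,0,8,40,0,1,0,0,40,0,1,0,0,30,0,1,0,0,2,0,1,0,0,0,0]'; python3 -c "
from h import *
obs()"
```

```text
time: 2.5
tool_pos: [556.1, 164.7, 135.4]
tcp_rot: [-3.139, 0.0, 0.49]
contact_force: [-0.6, 0.1, 0.3]
grip_width: 0.7
t2.50 world [556.1 164.7 135.4] rpy [-3.139  0.     0.49 ] bed [-63.5 134.7] R120.8 ang1.017 Ftool [-0.4 -0.4 -0.3] w0.7 q [0.15 0.55 1.52 0.   1.06 1.23]
```

```bash
python3 -m jog '[1,-8,0,0,0,1,-12,-1.5,0,-5.7,1,-12,-1.5,0,-5.7,1,-12,-1.5,0,-5.7,1,0,0,0,0]'; python3 -c "
from h import *
obs()"
```

```text
time: 3.0
tool_pos: [518.6, 142.4, 144.6]
tcp_rot: [3.135, -0.014, 0.796]
contact_force: [-0.9, 0.8, 0.9]
grip_width: 0.4
t3.00 world [518.6 142.4 144.6] rpy [ 3.135 -0.014  0.796] bed [-92.9 102.4] R116.6 ang0.649 Ftool [ 0.  -1.2 -0.9] w0.4 q [0.12 0.47 1.65 0.   1.01 0.9 ]
```

```bash
python3 -m jog '[1,0,0,9,0,1,0,0,0,0]'; python3 -c "
from h import *
obs();shot('top','t2')
crop('t2',200,150,390,290,4,'t2c')"
```

```text
time: 3.2
tool_pos: [520.0, 142.3, 137.6]
tcp_rot: [3.131, -0.018, 0.791]
contact_force: [0.2, -0.0, -1.0]
grip_width: 0.2
t3.20 world [520.  142.3 137.6] rpy [ 3.131 -0.018  0.791] bed [-91.5 102.7] R115.7 ang0.658 Ftool [0.1 0.1 1. ] w0.2 q [0.12 0.48 1.66 0.   0.99 0.9 ]
```

View pics/t2c.png

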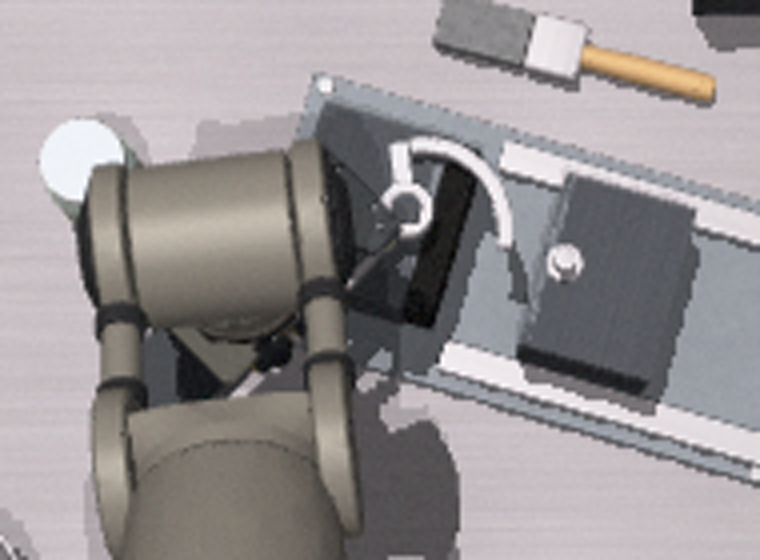

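```bash
python3 -m jog '[1,-12,-3,2,-5.7,1,-12,-3,2,-5.7,1,-12,-3,2,-5.7,1,0,0,0,0]'; python3 -c "
from h import *
obs()"
```

```text
time: 3.65
tool_pos: [493.8, 121.0, 132.1]
tcp_rot: [3.121, -0.019, 1.096]
contact_force: [-0.2, -0.1, 0.2]
grip_width: 0.2
t3.65 world [493.8 121.  132.1] rpy [ 3.121 -0.019  1.096] bed [-110.5   74.7] R118.4 ang0.369 Ftool [-0.1 -0.1 -0.2] w0.2 q [0.09 0.43 1.76 0.01 0.93 0.56]
```

```bash
python3 -m jog '[1,-12,-2,0,-5.7,1,-8,-2,0,-4,1,0,0,0,0]'; python3 -c "
from h import *
obs()"; python3 -m jog '[1,-6,0,0,0,1,0,0,0,0]'; python3 -c "
from h import *
obs()"
```

```text
time: 3.95
tool_pos: [484.0, 105.5, 132.3]
tcp_rot: [3.116, -0.017, 1.26]
contact_force: [-0.8, 0.1, 0.5]
grip_width: 0.2
t3.95 world [484.  105.5 132.3] rpy [ 3.116 -0.017  1.26 ] bed [-115.3   57. ] R117.9 ang0.214 Ftool [-0.2 -0.7 -0.5] w0.2 q [0.06 0.41 1.79 0.01 0.91 0.36]
time: 4.15
tool_pos: [484.4, 104.2, 132.7]
tcp_rot: [3.114, -0.027, 1.25]
contact_force: [0.2, -0.0, 0.1]
grip_width: 0.4
t4.15 world [484.4 104.2 132.7] rpy [ 3.114 -0.027  1.25 ] bed [-114.5   55.9] R117.0 ang0.206 Ftool [ 0.   0.2 -0.1] w0.4 q [0.05 0.41 1.8  0.02 0.9  0.36]
```

```bash
for i in 1 2; do python3 -m jog '[1,-5,0,0,0]'; python3 -c "
from h import *
obs()"; done; python3 -m jog '[1,0,0,0,0]';python3 -m jog '[1,12,0,0,0]'; python3 -m jog '[1,0,0,-40,0,1,0,0,-50,0,1,0,-50,-20,0,1,0,-50,0,0,1,0,-50,0,0]'; python3 -c "
from h import *
obs();shot('top','t3');crop('t3',240,150,430,290,4.2,'t3c')"
```

```text
time: 4.25
tool_pos: [484.2, 102.7, 133.0]
tcp_rot: [3.114, -0.034, 1.245]
contact_force: [4.8, 31.6, -3.9]
grip_width: 0.5
t4.25 world [484.2 102.7 133. ] rpy [ 3.114 -0.034  1.245] bed [-114.3   54.4] R116.4 ang0.194 Ftool [31.5 -5.6  3.9] w0.5 q [0.04 0.4  1.8  0.03 0.9  0.35]
time: 4.35
tool_pos: [484.2, 102.6, 133.1]
tcp_rot: [3.113, -0.043, 1.239]
contact_force: [6.0, 33.7, -5.8]
grip_width: 0.2
t4.35 world [484.2 102.6 133.1] rpy [ 3.113 -0.043  1.239] bed [-114.2   54.3] R116.4 ang0.193 Ftool [33.8 -5.3  5.8] w0.2 q [0.04 0.4  1.81 0.04 0.89 0.34]
time: 4.45
tool_pos: [484.8, 104.2, 133.1]
tcp_rot: [3.113, -0.046, 1.236]
contact_force: [-0.0, 0.1, -0.6]
grip_width: 0.9
time: 4.55
tool_pos: [488.9, 115.5, 133.7]
tcp_rot: [3.114, -0.045, 1.233]
contact_force: [-0.3, -0.4, -0.4]
grip_width: 0.2
time: 5.05
tool_pos: [351.5, 163.1, 242.4]
tcp_rot: [3.11, -0.045, 1.219]
contact_force: [-0.1, 1.1, 0.5]
grip_width: 0.2
t5.05 world [351.5 163.1 242.4] rpy [ 3.11  -0.045  1.219] bed [-258.8   73.5] R262.1 ang0.159 Ftool [ 1.  -0.5 -0.5] w0.2 q [0.22 0.07 1.91 0.02 1.11 0.56]
```

View pics/t3c.png

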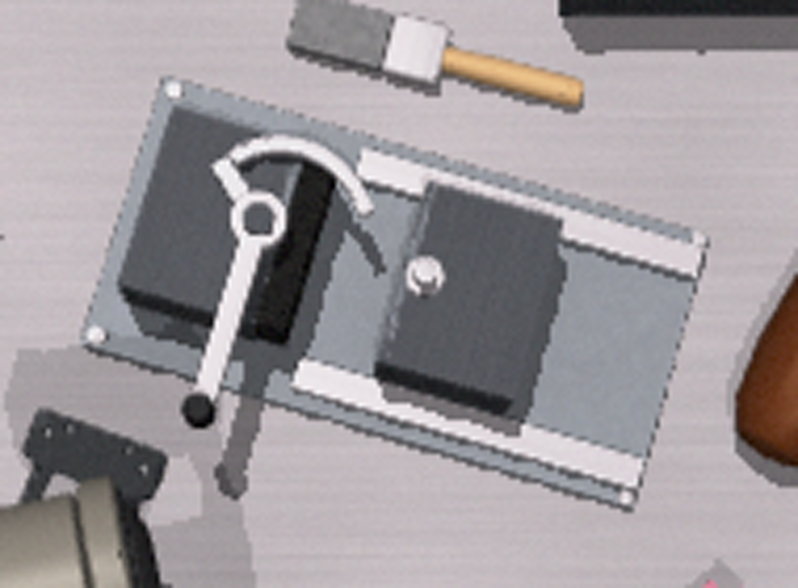

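```bash
cat >> h.py <<'E'
from scipy.spatial.transform import Rotation as Ro
def go(bedxy,z,yaw):
    o=obs();p=o['tool_pos'];y=o['tcp_rot'][2];t=fb(bedxy,B)
    R=Ro.from_euler('xyz',o['tcp_rot']).as_matrix()
    print('target',t.round(1),'tool shift',(R.T@(np.array([*t,z])-p)).round(1),'turn deg %.1f'%np.degrees(y-yaw))
E
python3 -c "
from h import *
def cp(u,v,z): return tb(w('t3',240+u/4.2,150+v/4.2,z),B).round(1)
print('loose top corners',cp(430,180,92),cp(565,215,92),cp(515,410,92),cp(378,370,92),cp(427,274,110),cp(259,217,125),cp(200,410,144))
go((0,-180),200,1.275)"
```

```text
loose top corners [ 59.4 -62.5] [  62.3 -150.5] [ -65.8 -154.6] [-66.3 -65.4] [ -2.1 -77.7] [-0.2 31.8] [-127.    30.1]
t5.10 world [343.8 164.4 241.3] rpy [ 3.117 -0.043  1.22 ] bed [-266.6   72.4] R269.6 ang0.151 Ftool [-2.8 -8.1  1.3] w0.5 q [0.23 0.06 1.92 0.03 1.12 0.57]
target [ 525.1 -154.9] tool shift [-239.1  279.1   37.9] turn deg -3.1
```

```bash
python3 -m jog '[1,-20,48,0,-1,1,-40,48,0,-1,1,-45,48,0,-1,1,-45,48,0,0,1,-45,48,0,0]'; python3 -m jog '[1,-30,30,0,0,1,0,0,0,0]'; python3 -c "
from h import *
go((0,-182),200,1.275)"
```

```text
time: 5.6
tool_pos: [484.6, -45.2, 242.5]
tcp_rot: [3.111, -0.042, 1.283]
contact_force: [1.1, 0.7, 0.1]
grip_width: 0.2
time: 5.8
tool_pos: [508.6, -89.2, 241.9]
tcp_rot: [3.109, -0.039, 1.274]
contact_force: [-0.7, 0.7, 0.9]
grip_width: 1.0
t5.80 world [508.6 -89.2 241.9] rpy [ 3.109 -0.039  1.274] bed [ -34.9 -122. ] R157.9 ang-1.348 Ftool [ 0.4 -0.8 -0.9] w1.0 q [-0.35  0.32  1.59  0.04  1.2  -0.06]
target [ 524.5 -156.8] tool shift [-61.5  33.6  40.6] turn deg -0.1
```

```bash
python3 -m jog '[1,-42,22,0,0,1,-22,12,0,0,1,0,0,0,0]'; python3 -c "
from h import *
go((0,-182),80,1.275);shot('wrist','w3')"
```

```text
time: 6.1
tool_pos: [523.2, -159.7, 239.9]
tcp_rot: [3.111, -0.039, 1.269]
contact_force: [0.5, 1.0, -0.6]
grip_width: 0.6
t6.10 world [ 523.2 -159.7  239.9] rpy [ 3.111 -0.039  1.269] bed [  -0.4 -185.2] R217.2 ang-1.569 Ftool [1.2 0.2 0.6] w0.6 q [-0.46  0.38  1.51  0.05  1.23 -0.17]
target [ 524.5 -156.8] tool shift [ -3.   -4.5 159.8] turn deg -0.4
```

View pics/w3.png

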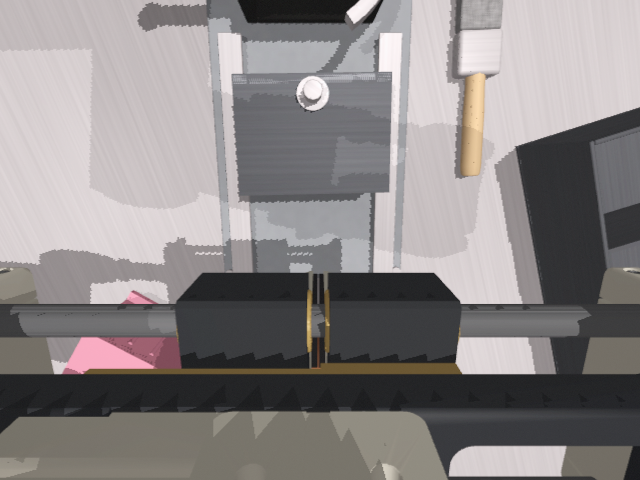

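```bash
python3 -c "
from h import *
for p in [(313,193),(313,80)]: print(tb(w('w3',*p,92),B),tb(w('w3',*p),B),w('w3',*p)[2])
"; python3 -m jog '[1,-1,-2,45,0,1,-1,-1,45,0,1,-1,-1,40,0,1,0,0,25,0,1,0,0,0,0]'; python3 -c "
from h import *
go((0,-182),78,1.275)"
```

```text
[   0.6125225  -149.86794401] [   0.63191409 -149.97872099] 90.8150927602788
[  1.38992516 -66.06035789] [  1.06155516 -69.55257406] 109.17524788446299
time: 6.65
tool_pos: [525.7, -148.2, 83.2]
tcp_rot: [3.108, -0.039, 1.27]
contact_force: [-0.8, 0.6, 0.9]
grip_width: 0.6
t6.65 world [ 525.7 -148.2   83.2] rpy [ 3.108 -0.039  1.27 ] bed [  -1.4 -173.5] R205.5 ang-1.564 Ftool [ 0.3 -1.  -0.9] w0.6 q [-0.44  0.56  1.7   0.06  0.86 -0.17]
target [ 524.5 -156.8] tool shift [-8.7  1.3  4.9] turn deg -0.3
```

```bash
python3 -m jog '[1,0,1,8,0,1,8,0,0,0,1,10,0,0,0,1,10,0,0,0]'; python3 -c "
from h import *
go((0,-100),75,1.275)";python3 -m jog '[1,10,0,0,0,1,10,0,0,0,1,8,0,0,0]'; python3 -c "
from h import *
go((0,-100),75,1.275)"
```

```text
time: 7.05
tool_pos: [537.4, -119.3, 80.1]
tcp_rot: [3.103, -0.038, 1.27]
contact_force: [-0.9, -2.9, -1.5]
grip_width: 0.8
t7.05 world [ 537.4 -119.3   80.1] rpy [ 3.103 -0.038  1.27 ] bed [   1.4 -142.4] R174.4 ang-1.579 Ftool [-3.   0.   1.5] w0.8 q [-0.38  0.56  1.7   0.05  0.84 -0.11]
target [548.4 -78.3] tool shift [42.2 -1.8  6.6] turn deg -0.3
time: 7.35
tool_pos: [547.0, -89.8, 83.0]
tcp_rot: [3.1, -0.037, 1.272]
contact_force: [-0.5, -2.9, -2.6]
grip_width: 0.6
t7.35 world [547.  -89.8  83. ] rpy [ 3.1   -0.037  1.272] bed [   2.  -111.4] R143.4 ang-1.584 Ftool [-2.9  0.3  2.6] w0.6 q [-0.32  0.56  1.69  0.05  0.85 -0.05]
target [548.4 -78.3] tool shift [11.1 -2.3  8.3] turn deg -0.2
```

```bash
for i in 1 2; do python3 -m jog '[1,3,0,0.5,0]'; python3 -c "
from h import *
obs()"; done
```

```text
time: 7.45
tool_pos: [548.2, -86.0, 83.0]
tcp_rot: [3.1, -0.037, 1.273]
contact_force: [-3.1, -4.5, 2.6]
grip_width: 0.7
t7.45 world [548.2 -86.   83. ] rpy [ 3.1   -0.037  1.273] bed [   2.1 -107.4] R139.4 ang-1.586 Ftool [-5.2 -1.7 -2.6] w0.7 q [-0.31  0.56  1.69  0.05  0.85 -0.05]
time: 7.55
tool_pos: [549.2, -83.0, 83.0]
tcp_rot: [3.1, -0.036, 1.273]
contact_force: [-3.1, -4.5, 2.7]
grip_width: 0.7
t7.55 world [549.2 -83.   83. ] rpy [ 3.1   -0.036  1.273] bed [   2.1 -104.2] R136.3 ang-1.586 Ftool [-5.2 -1.6 -2.7] w0.7 q [-0.31  0.56  1.69  0.05  0.85 -0.04]
```

```bash
for i in 1 2; do python3 -m jog '[1,2.5,0,0.5,0]'; python3 -c "
from h import *
obs()"; done
```

```text
time: 7.65
tool_pos: [550.0, -80.6, 82.8]
tcp_rot: [3.1, -0.036, 1.273]
contact_force: [-2.4, -3.3, 3.1]
grip_width: 0.5
t7.65 world [550.  -80.6  82.8] rpy [ 3.1   -0.036  1.273] bed [   2.2 -101.7] R133.7 ang-1.587 Ftool [-3.8 -1.4 -3.1] w0.5 q [-0.3   0.56  1.69  0.05  0.85 -0.04]
time: 7.75
tool_pos: [550.6, -79.1, 82.7]
tcp_rot: [3.099, -0.034, 1.274]
contact_force: [-8.8, -14.6, 7.7]
grip_width: 0.7
t7.75 world [550.6 -79.1  82.7] rpy [ 3.099 -0.034  1.274] bed [   2.3 -100.1] R132.1 ang-1.588 Ftool [-16.5  -4.1  -7.7] w0.7 q [-0.3   0.57  1.69  0.05  0.85 -0.03]
```

```bash
python3 -m jog '[1,-15,0,0,0,1,-15,0,0,0,1,-10,0,-50,0,1,0,0,-50,0,1,0,0,-50,0]'; python3 -m jog '[1,-45,0,-20,0,1,-45,0,0,0,1,0,0,0,0]';python3 -c "
from h import *
obs();shot('top','t4');crop('t4',240,150,430,290,4.2,'t4c');shot('wrist','w4')"
```

```text
time: 8.25
tool_pos: [527.2, -123.1, 225.2]
tcp_rot: [3.117, -0.04, 1.27]
contact_force: [0.7, -0.8, -0.7]
grip_width: 0.9
time: 8.55
tool_pos: [501.7, -214.7, 250.6]
tcp_rot: [3.099, -0.038, 1.271]
contact_force: [0.1, 0.8, -0.1]
grip_width: 0.4
t8.55 world [ 501.7 -214.7  250.6] rpy [ 3.099 -0.038  1.271] bed [  -4.9 -244.1] R276.1 ang-1.553 Ftool [ 0.8 -0.1  0.1] w0.4 q [-0.57  0.36  1.5   0.05  1.25 -0.29]
```

View pics/t4c.png

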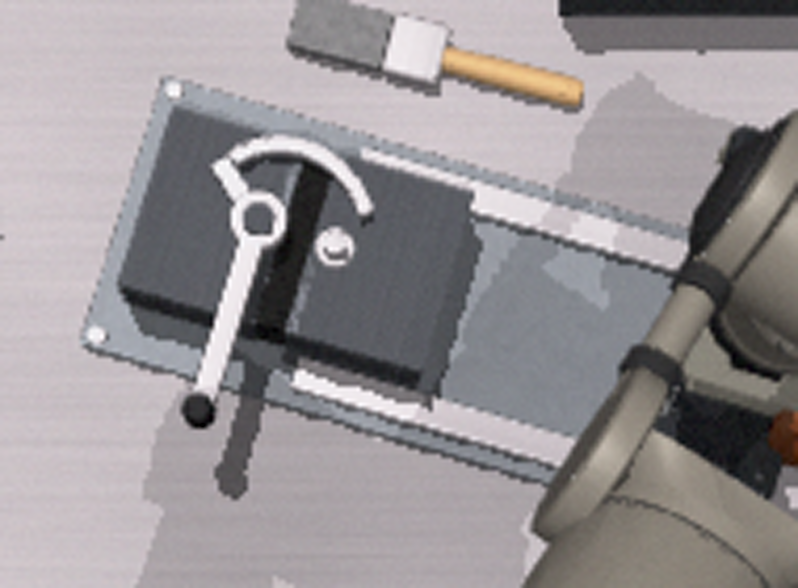

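View pics/w4.png

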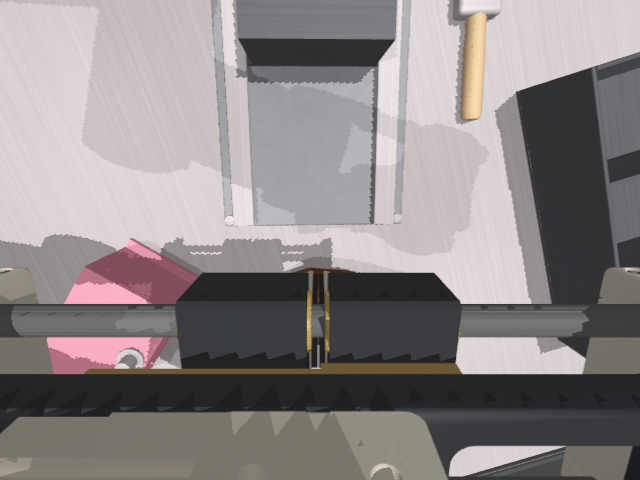

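```bash
python3 -c "
from h import *
go((-122,-5),190,1.275)"; python3 -m jog '[1,40,-25,0,0,1,45,-25,0,0,1,45,-25,0,0,1,45,-25,0,0,1,40,-10,0,0]';python3 -c "
from h import *
go((-122,-5),133,1.275)"
```

```text
t8.65 world [ 502.5 -211.3  250.1] rpy [ 3.101 -0.041  1.273] bed [  -5.1 -240.5] R272.6 ang-1.552 Ftool [0.1 0.1 0.4] w0.0 q [-0.57  0.36  1.5   0.05  1.25 -0.28]
target [459.4  48.1] tool shift [ 232.7 -120.1   64.8] turn deg -0.1
time: 9.15
tool_pos: [459.5, 26.7, 250.5]
tcp_rot: [3.107, -0.044, 1.265]
contact_force: [0.1, -0.1, -1.2]
grip_width: 0.4
t9.15 world [459.5  26.7 250.5] rpy [ 3.107 -0.044  1.265] bed [-115.7  -25.5] R129.2 ang-0.461 Ftool [-0.   0.1  1.2] w0.4 q [-0.13  0.2   1.73  0.04  1.17  0.16]
target [459.4  48.1] tool shift [ 15.2 -10.6 118. ] turn deg -0.6
```

```bash
python3 -m jog '[1,6,-4,45,0,1,3,-4,45,0,1,0,-2,22,0,1,0,0,0,0]';python3 -c "
from h import *
go((-122,2),133,1.275)"
```

```text
time: 9.55
tool_pos: [456.2, 52.9, 135.7]
tcp_rot: [3.106, -0.049, 1.278]
contact_force: [-0.5, 0.3, 0.9]
grip_width: 0.1
t9.55 world [456.2  52.9 135.7] rpy [ 3.106 -0.049  1.278] bed [-126.5   -1.4] R130.8 ang-0.258 Ftool [ 0.1 -0.5 -0.9] w0.1 q [-0.08  0.34  1.9   0.05  0.86  0.18]
target [461.5  54.8] tool shift [3.3 4.4 3.1] turn deg 0.2
```

```bash
python3 -m jog '[1,10,4,3,0,1,10,-1,0,4,1,12,-1,0,5.7,1,12,-1,0,5.7,1,12,-1,0,5.7]';python3 -c "
from h import *
obs()"
```

```text
time: 10.05
tool_pos: [481.3, 107.8, 139.4]
tcp_rot: [3.126, -0.06, 0.895]
contact_force: [-1.4, -0.4, -1.3]
grip_width: 0.3
t10.05 world [481.3 107.8 139.4] rpy [ 3.126 -0.06   0.895] bed [-118.5   58.4] R121.4 ang0.219 Ftool [-1.2 -0.8  1.3] w0.3 q [0.04 0.38 1.81 0.04 0.89 0.69]
```

```bash
python3 -m jog '[1,12,-1,2,5.7,1,12,-1,2,5.7]';python3 -c "
from h import *
obs()"; python3 -m jog '[1,8,-1,1,3.8]';python3 -c "
from h import *
obs()"
```

```text
time: 10.25
tool_pos: [497.5, 129.1, 139.6]
tcp_rot: [3.137, -0.064, 0.687]
contact_force: [-1.3, -1.2, -0.1]
grip_width: 0.8
t10.25 world [497.5 129.1 139.6] rpy [ 3.137 -0.064  0.687] bed [-109.2   83.6] R120.8 ang0.441 Ftool [-1.8  0.1  0.1] w0.8 q [0.09 0.42 1.76 0.04 0.91 0.95]
time: 10.35
tool_pos: [504.2, 136.2, 140.3]
tcp_rot: [3.141, -0.066, 0.617]
contact_force: [-2.1, -1.6, 0.2]
grip_width: 0.6
t10.35 world [504.2 136.2 140.3] rpy [ 3.141 -0.066  0.617] bed [-104.9   92.3] R121.0 ang0.522 Ftool [-2.7  0.1 -0.2] w0.6 q [0.1  0.43 1.74 0.04 0.92 1.03]
```

```bash
for i in 1 2; do python3 -m jog '[1,6,-0.5,2.5,2.9]' >/dev/null;python3 -c "
from h import *
obs()"; done
```

```text
t10.45 world [510.1 141.2 139.7] rpy [-3.139 -0.068  0.564] bed [-100.7   98.8] R120.8 ang0.586 Ftool [-1.2  1.2 -0.5] w0.6 q [0.11 0.44 1.72 0.04 0.92 1.09]
t10.55 world [516.1 145.8 139. ] rpy [-3.136 -0.069  0.511] bed [-96.4 105. ] R120.9 ang0.648 Ftool [-1.2  0.7  0.2] w0.4 q [0.12 0.45 1.7  0.04 0.93 1.15]
```

```bash
for i in 1 2; do python3 -m jog '[1,6,-0.5,2.5,2.9]' >/dev/null;python3 -c "
from h import *
obs()"; done
```

```text
t10.65 world [522.2 150.2 138.4] rpy [-3.133 -0.071  0.458] bed [-91.7 110.9] R121.0 ang0.711 Ftool [-1.5  0.4  0.3] w0.6 q [0.12 0.46 1.69 0.04 0.93 1.21]
t10.75 world [528.5 154.1 137.8] rpy [-3.13  -0.072  0.405] bed [-86.9 116.6] R121.2 ang0.772 Ftool [-1.5  0.6 -0.8] w0.6 q [0.13 0.47 1.67 0.04 0.94 1.27]
```

```bash
for i in 1 2 3; do python3 -m jog '[1,6,-0.5,2.5,3.4]' >/dev/null;python3 -c "
from h import *
obs()"; done
```

```text
t10.85 world [534.6 157.7 137.1] rpy [-3.126 -0.072  0.343] bed [-82.  121.8] R121.6 ang0.830 Ftool [-5.1  1.7 -3. ] w0.5 q [0.13 0.48 1.65 0.04 0.94 1.34]
t10.95 world [540.4 160.8 136.3] rpy [-3.121 -0.07   0.281] bed [-77.4 126.4] R122.1 ang0.884 Ftool [-5.   0.4 -2.1] w0.2 q [0.14 0.49 1.63 0.04 0.95 1.41]
t11.05 world [546.  163.4 135.5] rpy [-3.117 -0.068  0.219] bed [-72.8 130.5] R122.5 ang0.934 Ftool [-6.5  0.9 -3. ] w0.4 q [0.14 0.51 1.62 0.04 0.96 1.47]
```

```bash
for i in 1 2; do python3 -m jog '[1,5,-0.5,2,2.8]' >/dev/null;python3 -c "
from h import *
obs()"; done
```

```text
t11.15 world [550.2 165.5 134.8] rpy [-3.114 -0.064  0.168] bed [-69.5 133.7] R123.2 ang0.972 Ftool [-7.9  1.4 -2.4] w0.6 q [0.14 0.51 1.6  0.04 0.96 1.53]
t11.25 world [553.8 167.2 133.9] rpy [-3.111 -0.058  0.117] bed [-66.5 136.4] R123.8 ang1.004 Ftool [-10.8   1.7  -4.5] w0.5 q [0.15 0.52 1.59 0.04 0.97 1.58]
```

```bash
python3 -m jog '[1,3,-0.5,1,1.2]' >/dev/null;python3 -c "
from h import *
obs()"
```

```text
t11.35 world [555.2 168.2 133.6] rpy [-3.11  -0.052  0.095] bed [-65.5 137.8] R124.4 ang1.017 Ftool [-9.1  3.4 -2.2] w0.5 q [0.15 0.53 1.58 0.03 0.98 1.6 ]
```

```bash
python3 -m jog '[1,4.5,-0.5,1.5,1.5]' >/dev/null;python3 -c "
from h import *
obs()"
```

```text
t11.45 world [557.4 169.4 132.9] rpy [-3.109 -0.045  0.068] bed [-63.7 139.5] R125.0 ang1.036 Ftool [-12.9   2.8  -3.8] w-0.1 q [0.15 0.54 1.57 0.03 0.99 1.63]
```

```bash
python3 -m jog '[1,0,0,0,0,1,-12,0,0,0,1,-15,0,0,0,1,-5,0,-45,0,1,0,0,-50,0]';python3 -m jog '[1,0,-50,-20,0,1,0,-50,0,0,1,0,-50,0,0,1,0,-50,0,0,1,0,0,0,0]'; python3 -c "
from h import *
obs();shot('top','t5');crop('t5',240,150,430,290,4.2,'t5c');shot('scene','s5');crop('s5',225,180,365,310,5,'s5c')"
```

```text
time: 11.95
tool_pos: [519.9, 166.3, 227.8]
tcp_rot: [-3.108, -0.037, 0.066]
contact_force: [1.2, 0.6, 0.2]
grip_width: 0.4
time: 12.45
tool_pos: [512.2, 366.7, 272.1]
tcp_rot: [-3.096, -0.067, 0.058]
contact_force: [0.0, 0.4, 0.5]
grip_width: 0.2
t12.45 world [512.2 366.7 272.1] rpy [-3.096 -0.067  0.058] bed [-164.5  315.1] R327.4 ang1.044 Ftool [ 0.  -0.4 -0.5] w0.2 q [0.49 0.48 1.25 0.01 1.33 2.  ]
```

View pics/t5c.png

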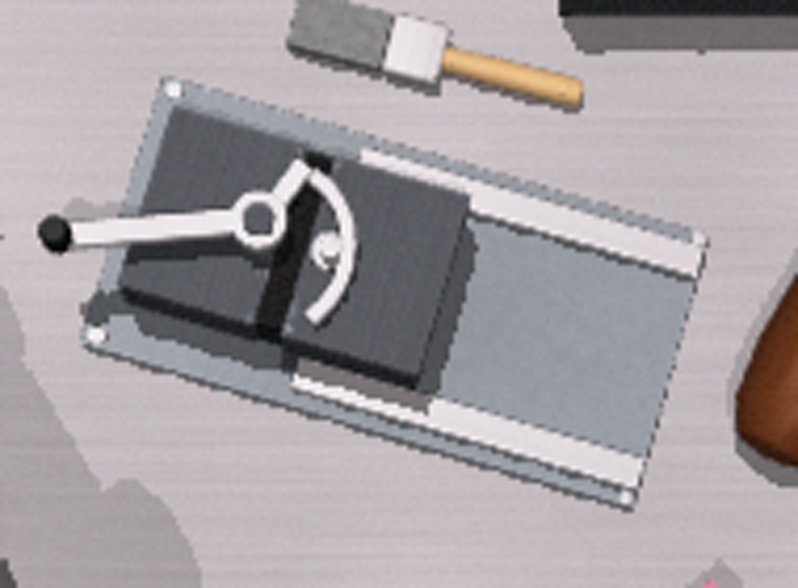

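View pics/s5c.png

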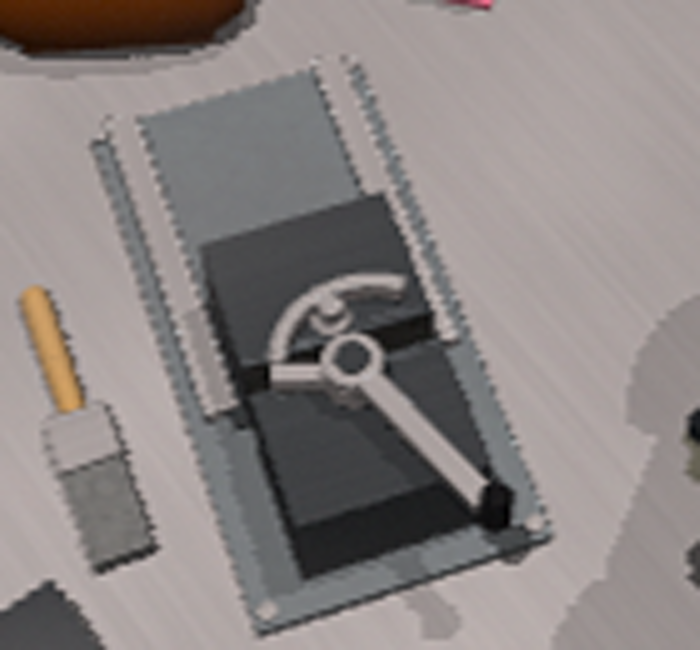

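```bash
python3 -c "
from h import *
k=tb(w('t5',240+56/4.2,150+233/4.2,144),B)-[0,32];print(k,np.arctan2(k[1],-k[0]),np.hypot(*k))
a=load('t4')['im'].astype(int);b=load('t5')['im'].astype(int)
for f in('t4','t5'):
    q=load(f)['d']; 
    # back edge position by depth along row
    for v in (215,222,228):
        r=q[v,320:365]; j=np.where(np.abs(np.diff(r))>25)[0]; print(f,v,j+320)
a=cv2.absdiff(load('t0')['im'],load('t5')['im']).max(2); print([ (n,a[s].mean().round(1)) for n,s in dict(jar=np.s_[175:212,205:240],brush=np.s_[145:180,305:382],loaf=np.s_[195:265,412:466],tin=np.s_[158:230,135:185],bowl=np.s_[275:325,162:212],lb=np.s_[228:296,122:160],scr=np.s_[225:290,470:520]).items()])
crop('t5',100,60,560,370,1.7,'t5w')"
```

```text
[-48.51514345 114.00081148] 1.168444334181136 123.89473016520533
t4 215 [339 340 346]
t4 222 [344]
t4 228 [342 361 362]
t5 215 [346 354 355]
t5 222 [344]
t5 228 [342]
[('jar', np.float64(10.4)), ('brush', np.float64(2.9)), ('loaf', np.float64(3.5)), ('tin', np.float64(38.6)), ('bowl', np.float64(60.4)), ('lb', np.float64(47.1)), ('scr', np.float64(2.7))]
```

View pics/t5w.png

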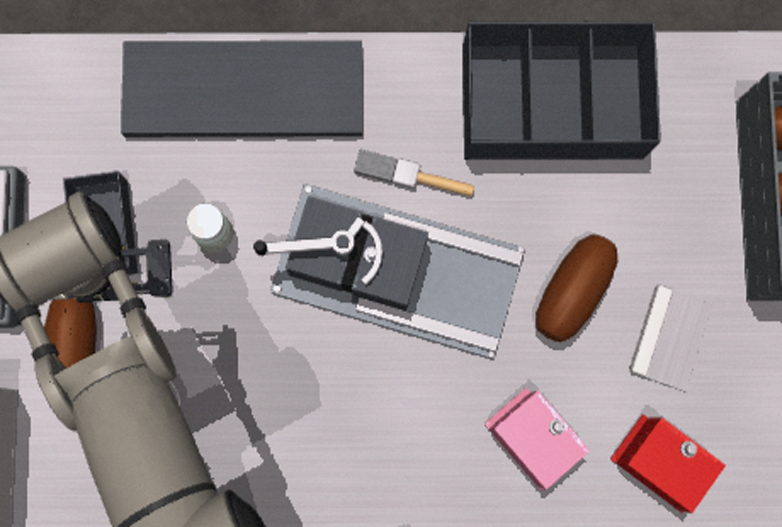

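```bash
python3 -c "
from h import *
obs();print(close_job())"
```

```text
t12.55 world [513.  362.3 271.6] rpy [-3.099 -0.067  0.056] bed [-162.4  311.1] R322.9 ang1.044 Ftool [ 0.1  0.5 -1. ] w0.6 q [0.49 0.48 1.26 0.01 1.33 2.  ]
the job is handed in; nothing more can be done
None
```

The mould is closed and clamped, and I handed the job in at about 12.6 s.

- **Opening:** I swung the lever back to its open stop. It held against about 34 N of push, and the picture shows it along bed -x.
- **Sliding:** I pushed the loose half up to the seal. It slid with about 3 to 5 N of drag, and I stopped when the push rose to about 16 N.
- **Tightening:** I turned the lever until its push rose from about 1.5 N to 12.9 N, inside the 9 to 16 N range for a tight joint, then let go. The feel was not perfectly smooth: one reading dipped to 9.1 N on a small step before the last one.

**Last checks:**
- The lever stayed at about 1.17 rad with the hook behind the keeper.
- The loose half sits square between its guides against the seal.
- The arm stands clear with no contact force.
- The brush, scraper, the loaf beside the bed and the jar look unmoved.
- The image comparison disagreed for the bowl, tin and other loaf. The arm and its shadow covered them in the final picture, so I could not confirm those three, but the arm only passed high above that area.

I could not measure the clamping force directly. By the push it should be roughly 25 to 60 N. The lever's travel since it bit, about 0.22 rad, would allow up to about 85 N, still below the 110 N that crushes the seal.

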